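# Book in a delivery of reagent kits at the tag reader

### The arm

A 6-joint arm with a two-finger parallel gripper is mounted at the origin on the work surface. World frame = base frame: x ahead of the robot, y to its left, z up, the work surface at z = 0. Lengths are in m, angles in rad, forces in N, time in s.
With the tool pointing down it reaches from about 0.375 to 0.975 m from the base axis. Payload 3.8 kg.
Tool frame: the origin (TCP) lies on the centre line of the jaws, within the pads' length; the fingertips stand 14 mm ahead of it and the grasp point (between the pads) lies 5 mm behind it; z points along the fingers, y is the line along which they close (so a half turn about z gives the same grasp; the last joint's range is limited). The gripper opens to 85 mm and grips with 20 to 120 N. Pads are 22 mm wide; open, the fingers measure 114 mm over their backs; the gripper's body (76 mm by 85 mm) begins 54 mm behind the grasp point. The pads swing forward as they close: fully open they stand 13 mm farther back than shut.
Start: joints at [-1.309, 0.264, 1.604, -0, 1.274, -0.037], TCP at [0.199, -0.645, 0.245] pointing down, gripper open.
Joint ranges: [-2.63, 2.63], [-0.94, 2.18], [0.31, 2.57], [-1.31, 4.45], [0, 2.66], [-2.55, 2.55]. Speed limits (rad/s): [2.57, 2.57, 3.14, 3.14, 3.14, 3.14].

### API

Orientations are given as a rotation vector (axis times angle).
In Python, from workcell import bot, eyes, spot_in gives the robot as it stands.
- The arm moves only by the tool carry_out, never from a script. Its argument "series" is text: rows parted by semicolons, each of 4 numbers parted by spaces: the shift along the world's x, y, z in m, then the turn about the world's z in degrees. In form: tx ty tz roll; .... A call has 1 to 20 rows; each row shifts and turns the commanded pose from where the row before left it; what a row does not reach is not made up. A row lasts 1/8 s, in which the tool goes at most 62.5 mm and 10.7 degrees, less where a joint would pass 70% of its speed; a pose out of reach is approached as far as the arm can. A call is refused whole if a number of a shift passes 0.0625 or a number of a turn 10.7, either way. A call with a gripper value outside its range is refused whole. "jaw" is the gripper command: -1 is shut, 1 is fully open, values between are in proportion, set as the call begins (left out, the last holds). The fingers move at their own pace and stop on an object; "grip_force" is the grip in N (left out, the last holds). Time passes only in rows, so rows that do not move let the fingers close. It gives the time, the measured TCP pose, the force, the opening and the grip force at its end, in the units of the state.
- bot.read_state(): the state, without advancing time (a new reading comes with each control period).
- eyes.read_camera(name): name is "scene" or "top" or "wrist"; returns (picture, depth): 400x640x3 uint8, blue, green, red; 400x640 float32, m along the optical axis (not along the pixel's ray), 0 where there is no reading.
- eyes.get_calibration(name): a dict with "K" (3x3 intrinsics, pixels), "position" and "rotation" of the camera in the world; the wrist camera has in their place "T_tool_cam" (4x4, takes a point from camera to tool coordinates, whose origin is the TCP and whose axes are the flange's). Camera axes: x right, y down, z forward; pixel columns grow to the right and rows downward; lengths in m; the calibration is good to about 2 mm. The wrist camera is an equidistant fisheye: a pixel r from the principal point sees the ray r / f radians off the axis. A picture is of the moment at which its call begins: read the wrist's pose just before it. get_calibration takes no time and is no camera call.
- bot.finish_job(): hands the job in; it is judged then, once.
Trained networks look in the newest picture that a camera, given by its name, has taken for a name from the list of things; names that differ only in an ending like _2 or _b are one class to them, and where a whole thing is asked for, a point or a joint stands for the part that bears it (a point fixed in the world has none). Each returns a list of dicts, best first, with "score" (0 to 1); they miss things now and then, are a little off and sometimes report something else, mostly with a low value. They report only what shows in the picture. A call takes as long as a camera call. They do not tell look-alikes from the thing itself.
- spot_in(camera, target): "rect" ([centre column, centre row, width, height] in pixels, round what is visible of it).
The state is a dict: "time": time; "q": joint angles; "joint_vel": joint speeds; "joint_torque": joint torques, N m; "tool_pos": TCP position; "tcp_rot": TCP orientation; "wrist_force": force on the tool from outside, world axes, zero at the start; "torque": the same for the moment, N m; "width": opening from 0.0 (shut) to 1.0 (fully open); "grip_force": force on a finger pad.
Only numpy, scipy, OpenCV 4.12 (cv2) and the standard library are available. Lean on these libraries where they do the work, as an engineer would, in place of code of your own. Each camera call takes 0.05 s, during which the arm holds its last target. There are 200 camera calls.

### The job

First turn the tally counter's reset knob anticlockwise back to its zero stop. Then set all the kit boxes of the delivery (three or four) flat and side by side on the black reading plate, not stacked, let go of them, squeeze the reader's trigger fully and let it spring out again while they all rest there. Last, put all the kits flat and side by side on the floor of the white cold tray, and leave the trigger out, the knob at zero and the other things on the bench where they are.

Things in the scene. Friction and masses are not known exactly. Their poses are not given: they have to be found in the camera images.
- tally (a joint): angle of the reset knob on top of the grey tally counter (box 84 x 100 mm, 40 tall): 0 = at its zero stop, grows up to 3.0 rad as it is turned clockwise seen from above, so resetting turns it anticlockwise seen from above. It stays where it is left; light friction (0.03 N m), no spring. It counts as at zero below 0.08
- tally_grip (a point): point on the knob's upright axis, half-way up its grip bar; it turns with the knob. The bar is 42 mm long along this point's x axis, 14 mm thick along its y axis, and reaches from 16 mm above to 16 mm below this point; under it is a disc of 22 mm radius whose top is 23 mm below this point
- plate (a point): centre of the surface of the fixed black reading plate, 200 x 200 mm inside its rim along this point's x and y axes, surface 8 mm above the bench; the rim is 4 mm thick and 12 mm higher than the surface. A kit is on the plate when it rests flat, on any face, on its surface with its centre within 85 mm of this point along each of these axes (not stacked)
- reader: pistol-grip tag reader, clamped beside the plate head down with its grip standing up; origin on the bench under it, x axis level from the trigger (plate side) to the back of the grip, z up. Rigid grip 32 mm wide along y, its top 168 mm above the bench; head 100 mm long, top 68 mm above the bench, under grip and trigger
- reader_pinch (a point): where to squeeze: half-way between the trigger's outer face and the grip's back with the trigger at rest, 130 mm above the bench; axes as the reader's. At rest trigger and grip measure 56 mm together along x (28 mm either side of this point), fully squeezed 44 mm, only the trigger having moved. The trigger is 22 mm wide along y and ends 18 mm above this point
- trigger (a joint): angle of the trigger about a level hinge at its lower end, 52 mm below the pinch point: 0 = at rest (outermost), 0.24 rad = fully squeezed against its stop. A spring pushes it out: about 3 N at the pinch height at rest, 9 N fully squeezed. It reads at 0.18 rad or more held for a quarter of a second; released means below 0.04
- cold_tray: white plastic tray, 208 x 208 mm outside, walls 4 mm thick and 25 mm high, floor 4 mm thick, two small lugs outside on its +y and -y walls; origin at the centre of its underside on the bench, x and y along its sides, z up. It stands left or right of the plate. A kit is in it when it rests flat, on any face, on the floor with its centre within 90 mm of the tray's centre along each side
- delivery: brown cardboard tray of the same size and form (without lugs) in which the kits arrive, on the other side of the plate; origin at the centre of its underside
- kit_a_mid (a point): centre (half-way up) of a reagent kit, a paper-white carton 50 mm wide along its x axis, 68 mm long along its y axis, 60 mm tall (z up), 0.1 to 0.25 kg; absent in some starts
- kit_b_mid (a point): centre (half-way up) of a reagent kit, a brown board carton 44 mm wide along its x axis, 70 mm long along its y axis, 50 mm tall (z up), 0.1 to 0.25 kg; absent in some starts
- kit_c_mid (a point): centre (half-way up) of a reagent kit, a glossy white carton 48 mm wide along its x axis, 60 mm long along its y axis, 70 mm tall (z up), 0.1 to 0.25 kg; absent in some starts
- kit_d_mid (a point): centre (half-way up) of a reagent kit, a white plastic box 40 mm wide along its x axis, 64 mm long along its y axis, 56 mm tall (z up), 0.1 to 0.25 kg; absent in some starts
- wash_bottle: bystander, not part of the job: wash bottle, 60 mm across, 140 tall; origin at the centre of its underside; leave it where it is
- tape_roll: bystander, not part of the job: roll of clear tape lying flat, 72 mm across, 24 tall; origin at the centre of its underside; leave it where it is
- glove_box: bystander, not part of the job: glove carton 110 x 190 x 60 mm tall (blue slot on top); origin at the centre of its underside; leave it where it is
- sample_jar: bystander, not part of the job: small jar, 52 mm across, 70 tall; origin at the centre of its underside; leave it where it is
- marker: bystander, not part of the job: marker pen, 120 mm long, 13 thick, lying; origin at the centre of its underside; leave it where it is
- beaker: bystander, not part of the job: glass beaker, 64 mm across, 75 tall; origin at the centre of its underside; leave it where it is
Not all that is in view belongs to the job. Leave any green look-alike of the part that bears kit_b_mid alone.

How it is judged:
On the way, in this order (a step that is already met when the one before it is completed fails the run):
1. the reset knob is at its zero stop (value of joint tally below 0.08 rad), for 0.2 s.
2. all kits rest on the reading plate, let go (x of kit_a_mid in the frame of plate between -0.085 and 0.085 m and y of kit_a_mid in the frame of plate between -0.085 and 0.085 m and z of kit_a_mid in the frame of plate between 0.015 and 0.045 m and (angle between the x axis of kit_a_mid and the z axis of plate, either way round below 0.15 rad or angle between the y axis of kit_a_mid and the z axis of plate, either way round below 0.15 rad or angle between the z axis of kit_a_mid and the z axis of plate, either way round below 0.15 rad) and x of kit_b_mid in the frame of plate between -0.085 and 0.085 m and y of kit_b_mid in the frame of plate between -0.085 and 0.085 m and z of kit_b_mid in the frame of plate between 0.015 and 0.045 m and (angle between the x axis of kit_b_mid and the z axis of plate, either way round below 0.15 rad or angle between the y axis of kit_b_mid and the z axis of plate, either way round below 0.15 rad or angle between the z axis of kit_b_mid and the z axis of plate, either way round below 0.15 rad) and x of kit_c_mid in the frame of plate between -0.085 and 0.085 m and y of kit_c_mid in the frame of plate between -0.085 and 0.085 m and z of kit_c_mid in the frame of plate between 0.015 and 0.045 m and (angle between the x axis of kit_c_mid and the z axis of plate, either way round below 0.15 rad or angle between the y axis of kit_c_mid and the z axis of plate, either way round below 0.15 rad or angle between the z axis of kit_c_mid and the z axis of plate, either way round below 0.15 rad) and x of kit_d_mid in the frame of plate between -0.085 and 0.085 m and y of kit_d_mid in the frame of plate between -0.085 and 0.085 m and z of kit_d_mid in the frame of plate between 0.015 and 0.045 m and (angle between the x axis of kit_d_mid and the z axis of plate, either way round below 0.15 rad or angle between the y axis of kit_d_mid and the z axis of plate, either way round below 0.15 rad or angle between the z axis of kit_d_mid and the z axis of plate, either way round below 0.15 rad) and contact force between each of kit_a, kit_b, kit_c, kit_d and the fingers below 0.3 N and linear speed of each of kit_a, kit_b, kit_c, kit_d below 0.03 m/s), for 0.2 s.
3. the trigger is fully squeezed while all kits rest on the plate (x of kit_a_mid in the frame of plate between -0.085 and 0.085 m and y of kit_a_mid in the frame of plate between -0.085 and 0.085 m and z of kit_a_mid in the frame of plate between 0.015 and 0.045 m and (angle between the x axis of kit_a_mid and the z axis of plate, either way round below 0.15 rad or angle between the y axis of kit_a_mid and the z axis of plate, either way round below 0.15 rad or angle between the z axis of kit_a_mid and the z axis of plate, either way round below 0.15 rad) and x of kit_b_mid in the frame of plate between -0.085 and 0.085 m and y of kit_b_mid in the frame of plate between -0.085 and 0.085 m and z of kit_b_mid in the frame of plate between 0.015 and 0.045 m and (angle between the x axis of kit_b_mid and the z axis of plate, either way round below 0.15 rad or angle between the y axis of kit_b_mid and the z axis of plate, either way round below 0.15 rad or angle between the z axis of kit_b_mid and the z axis of plate, either way round below 0.15 rad) and x of kit_c_mid in the frame of plate between -0.085 and 0.085 m and y of kit_c_mid in the frame of plate between -0.085 and 0.085 m and z of kit_c_mid in the frame of plate between 0.015 and 0.045 m and (angle between the x axis of kit_c_mid and the z axis of plate, either way round below 0.15 rad or angle between the y axis of kit_c_mid and the z axis of plate, either way round below 0.15 rad or angle between the z axis of kit_c_mid and the z axis of plate, either way round below 0.15 rad) and x of kit_d_mid in the frame of plate between -0.085 and 0.085 m and y of kit_d_mid in the frame of plate between -0.085 and 0.085 m and z of kit_d_mid in the frame of plate between 0.015 and 0.045 m and (angle between the x axis of kit_d_mid and the z axis of plate, either way round below 0.15 rad or angle between the y axis of kit_d_mid and the z axis of plate, either way round below 0.15 rad or angle between the z axis of kit_d_mid and the z axis of plate, either way round below 0.15 rad) and value of joint trigger above 0.18 rad), for 0.2 s.
4. the trigger is released while all kits rest on the plate (x of kit_a_mid in the frame of plate between -0.085 and 0.085 m and y of kit_a_mid in the frame of plate between -0.085 and 0.085 m and z of kit_a_mid in the frame of plate between 0.015 and 0.045 m and (angle between the x axis of kit_a_mid and the z axis of plate, either way round below 0.15 rad or angle between the y axis of kit_a_mid and the z axis of plate, either way round below 0.15 rad or angle between the z axis of kit_a_mid and the z axis of plate, either way round below 0.15 rad) and x of kit_b_mid in the frame of plate between -0.085 and 0.085 m and y of kit_b_mid in the frame of plate between -0.085 and 0.085 m and z of kit_b_mid in the frame of plate between 0.015 and 0.045 m and (angle between the x axis of kit_b_mid and the z axis of plate, either way round below 0.15 rad or angle between the y axis of kit_b_mid and the z axis of plate, either way round below 0.15 rad or angle between the z axis of kit_b_mid and the z axis of plate, either way round below 0.15 rad) and x of kit_c_mid in the frame of plate between -0.085 and 0.085 m and y of kit_c_mid in the frame of plate between -0.085 and 0.085 m and z of kit_c_mid in the frame of plate between 0.015 and 0.045 m and (angle between the x axis of kit_c_mid and the z axis of plate, either way round below 0.15 rad or angle between the y axis of kit_c_mid and the z axis of plate, either way round below 0.15 rad or angle between the z axis of kit_c_mid and the z axis of plate, either way round below 0.15 rad) and x of kit_d_mid in the frame of plate between -0.085 and 0.085 m and y of kit_d_mid in the frame of plate between -0.085 and 0.085 m and z of kit_d_mid in the frame of plate between 0.015 and 0.045 m and (angle between the x axis of kit_d_mid and the z axis of plate, either way round below 0.15 rad or angle between the y axis of kit_d_mid and the z axis of plate, either way round below 0.15 rad or angle between the z axis of kit_d_mid and the z axis of plate, either way round below 0.15 rad) and value of joint trigger below 0.04 rad), for 0.1 s.
At the end, for the whole second after the job is handed in: every kit present rests flat on a face (within 0.15 rad) on the floor of the cold tray, not stacked, its centre within 90 mm of the tray's centre along each side and less than 49 mm above the bench; knob below 0.08 rad; trigger below 0.04 rad (x of kit_a_mid in the frame of cold_tray between -0.09 and 0.09 m and y of kit_a_mid in the frame of cold_tray between -0.09 and 0.09 m and z of kit_a_mid in the frame of cold_tray between 0.019 and 0.049 m and (angle between the x axis of kit_a_mid and the z axis of cold_tray, either way round below 0.15 rad or angle between the y axis of kit_a_mid and the z axis of cold_tray, either way round below 0.15 rad or angle between the z axis of kit_a_mid and the z axis of cold_tray, either way round below 0.15 rad) and x of kit_b_mid in the frame of cold_tray between -0.09 and 0.09 m and y of kit_b_mid in the frame of cold_tray between -0.09 and 0.09 m and z of kit_b_mid in the frame of cold_tray between 0.019 and 0.049 m and (angle between the x axis of kit_b_mid and the z axis of cold_tray, either way round below 0.15 rad or angle between the y axis of kit_b_mid and the z axis of cold_tray, either way round below 0.15 rad or angle between the z axis of kit_b_mid and the z axis of cold_tray, either way round below 0.15 rad) and x of kit_c_mid in the frame of cold_tray between -0.09 and 0.09 m and y of kit_c_mid in the frame of cold_tray between -0.09 and 0.09 m and z of kit_c_mid in the frame of cold_tray between 0.019 and 0.049 m and (angle between the x axis of kit_c_mid and the z axis of cold_tray, either way round below 0.15 rad or angle between the y axis of kit_c_mid and the z axis of cold_tray, either way round below 0.15 rad or angle between the z axis of kit_c_mid and the z axis of cold_tray, either way round below 0.15 rad) and x of kit_d_mid in the frame of cold_tray between -0.09 and 0.09 m and y of kit_d_mid in the frame of cold_tray between -0.09 and 0.09 m and z of kit_d_mid in the frame of cold_tray between 0.019 and 0.049 m and (angle between the x axis of kit_d_mid and the z axis of cold_tray, either way round below 0.15 rad or angle between the y axis of kit_d_mid and the z axis of cold_tray, either way round below 0.15 rad or angle between the z axis of kit_d_mid and the z axis of cold_tray, either way round below 0.15 rad) and value of joint tally below 0.08 rad and value of joint trigger below 0.04 rad); the robot touches nothing.
It fails at once if a bystander is moved by more than 30 mm or tipped over (distance of any of wash_bottle, tape_roll, glove_box, sample_jar, marker, beaker from where it was at the start of the episode above 0.03 m or angle between any of wash_bottle, tape_roll, glove_box, sample_jar, marker, beaker's own z axis and vertical above 0.5 rad).
Of kit_a, kit_b, kit_c, kit_d only 3 to 4 are there at a start; the rules pass over those that are not, and their reading is None.
At some moment in a run one of kit_a, kit_b, kit_c, kit_d may be knocked a few centimetres aside while the robot is not near it.
Once in a run the grip may slacken for a moment while it holds something.
It also fails if it takes over 210 s, if anything falls off the work surface, if the arm or the gripper's body presses on something with over 40 N, if the wrist force passes 120 N, or if a joint passes its speed limit or range.

## Working session

There is one attempt and no reset: what is moved stays moved. The work goes in short steps, Python scripts to look and compute and a tool call to move; the robot and the scene stay as the last step left them, time stands still between calls to the robot, and variables do not carry over. Pictures are saved under pics/ and viewed, at most 14 in all, crops included, and the job is handed in when it is done.

Besides the shell and the picture viewer there is one more tool, called after "Call:" as a command line: name --argument value ..., lists and objects as JSON in quotes. carry_out: Moves the arm, as the interface text tells. Its arguments: {"type":"object","properties":{"series":{"type":"string"},"jaw":{"type":"number"},"grip_force":{"type":"number"}},"required":["series"]}

```bash
mkdir -p pics; cat > h.py <<'E'
import numpy as np, cv2
from workcell import bot, eyes, spot_in
def cloud(cam):
    im,d=eyes.read_camera(cam); c=eyes.get_calibration(cam); K=np.array(c["K"])
    v,u=np.mgrid[:400,:640]
    p=np.stack([(u-K[0,2])/K[0,0]*d,(v-K[1,2])/K[1,1]*d,d],-1)
    R=np.array(c["rotation"]); 
    if R.shape!=(3,3): R=cv2.Rodrigues(R)[0]
    P=p@R.T+np.array(c["position"]); P[d==0]=np.nan
    return im,P
E
python3 - <<'E'
from h import *
for c in ["top","scene"]:
    im,P=cloud(c); cv2.imwrite(f"pics/{c}0.png",im); np.save(f"{c}0.npy",P)
    print(c,eyes.get_calibration(c))
    for n in ["tally","plate","reader","cold_tray","delivery","kit_a_mid","kit_b_mid","kit_c_mid","kit_d_mid","wash_bottle","tape_roll","glove_box","sample_jar","marker","beaker"]:
        try: r=spot_in(c,n)
        except Exception as e: print(n,e); continue
        for k in r[:3]:
            q=k["rect"]; u,v=int(min(639,q[0])),int(min(399,q[1])); print(n,round(k["score"],2),np.round(q),np.round(P[v,u],3))
print(bot.read_state())
E
```

```text
top {'K': array([[379.60116377,   0.        , 318.62600486],
       [  0.        , 379.60116377, 201.34845844],
       [  0.        ,   0.        ,   1.        ]]), 'position': array([0.48010585, 0.0214197 , 1.2280901 ]), 'rotation': array([-2.18520878,  2.20271737, -0.09918431])}
tally 0.43 [386. 172.  19.  14.] [ 0.654 -0.204  0.083]
tally 0.38 [225. 163.  22.  18.] [0.699 0.305 0.   ]
plate 0.58 [309. 199.  72. 110.] [0.578 0.032 0.01 ]
reader 0.78 [307. 162.  25.  37.] [0.675 0.033 0.128]
cold_tray 0.81 [218. 234.  78.  72.] [0.469 0.321 0.002]
cold_tray 0.31 [286. 139.  20.  25.] [0.773 0.106 0.005]
delivery 0.71 [424. 225.  70.  69.] [ 0.492 -0.339  0.006]
kit_a_mid 0.78 [439. 205.  29.  18.] [ 0.549 -0.372  0.066]
kit_b_mid 0.8 [455. 283.  27.  17.] [ 0.313 -0.415  0.054]
kit_b_mid 0.73 [418. 281.  20.  30.] [ 0.316 -0.307  0.045]
kit_b_mid 0.73 [363. 277.  24.  28.] [ 0.331 -0.135  0.054]
kit_c_mid 0.79 [442. 238.  25.  19.] [ 0.448 -0.375  0.074]
kit_c_mid 0.49 [387. 173.  15.  16.] [ 0.651 -0.215  0.056]
kit_d_mid 0.88 [405. 206.  26.  15.] [ 0.547 -0.265  0.061]
wash_bottl
[... 2155 characters left out ...]
3.] [0.663 0.397 0.084]
{'time': 1.6, 'q': array([-1.30890056e+00,  2.63896690e-01,  1.60402431e+00, -1.44124723e-06,
        1.27369488e+00, -3.69288226e-02]), 'joint_vel': array([ 0.00093485,  0.00047973, -0.00011742, -0.00013209,  0.00095878,
       -0.00052779]), 'joint_torque': array([ 3.59032820e-03, -5.15035236e+01, -3.67715406e+01,  1.32818118e-04,
        9.16962745e-04,  3.34190979e-06]), 'tool_pos': array([ 0.19869321, -0.64507755,  0.2452688 ]), 'tcp_rot': array([-3.10656856e+00, -4.67645298e-01,  6.24589701e-06]), 'wrist_force': array([ 0.27213275, -0.43337162, -0.95372992]), 'torque': array([ 0.02131573,  0.00875008, -0.02856899]), 'grip_force': 0.0, 'width': 0.999359427029865}
```

View pics/top0.png

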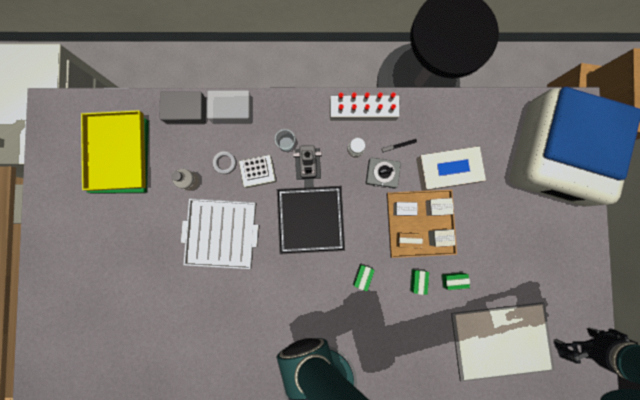

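View pics/scene0.png

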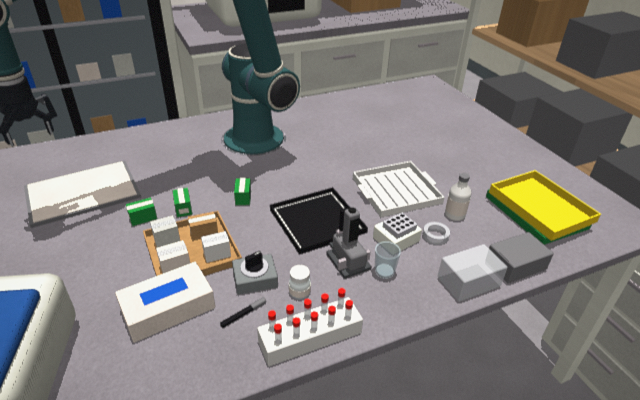

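```bash
cat >> h.py <<'E'
def wcloud():
    s=bot.read_state(); im,d=eyes.read_camera("wrist"); c=eyes.get_calibration("wrist"); K=np.array(c["K"])
    v,u=np.mgrid[:400,:640]; x=(u-K[0,2])/K[0,0]; y=(v-K[1,2])/K[1,1]; r=np.hypot(x,y)+1e-9
    k=np.tan(np.minimum(r,1.4))/r
    p=np.stack([x*k*d,y*k*d,d,np.ones_like(d)],-1)@np.array(c["T_tool_cam"]).T
    R=cv2.Rodrigues(np.array(s["tcp_rot"]))[0]
    P=p[...,:3]@R.T+s["tool_pos"]; P[(d==0)|(r>1.3)]=np.nan
    return im,P
def box(P,c,r,z0,z1,m=None):
    """min-area rect of points near c: centre, long side, short side, heading (deg) of the long side, mean z, n"""
    M=(np.abs(P[...,0]-c[0])<r)&(np.abs(P[...,1]-c[1])<r)&(P[...,2]>z0)&(P[...,2]<z1)
    if m is not None: M&=m
    q=P[M]
    if len(q)<8: return None
    (cx,cy),(w,h),a=cv2.minAreaRect((q[:,:2]*1000).astype(np.float32))
    if w<h: w,h,a=h,w,a+90
    return np.round([cx,cy,w,h,(a+90)%180-90,1000*np.median(q[:,2]),len(q)],1)
E
python3 - <<'E'
from h import *
T=np.load("top0.npy"); S=np.load("scene0.npy")
G=dict(a=(.555,-.38),b=(.455,-.285),c=(.45,-.385),d=(.55,-.27))
H=dict(a=64,b=54,c=74,d=60)
for k in G:
    for n,P in (("T",T),("S",S)): print(k,n,box(P,G[k],.048,H[k]/1000-.012,H[k]/1000+.012))
for n,P in (("T",T),("S",S)):
    print("knob",n,box(P,(.66,-.21),.04,.07,.12)); print("tallybody",box(P,(.66,-.21),.08,.025,.05))
    print("grip",box(P,(.68,.03),.07,.14,.18)); print("head",box(P,(.68,.03),.09,.055,.08)); print("trig",box(P,(.68,.03),.07,.1,.155))
    print("tray",box(P,(.47,.32),.13,.012,.04)); print("deliv",box(P,(.49,-.34),.13,.012,.04))
    print("platerim",box(P,(.55,.02),.13,.013,.03))
    print("green",[box(P,c,.06,.035,.07) for c in ((.32,-.42),(.32,-.31),(.33,-.14))])
E
python3 - <<'E'
import cv2
im=cv2.imread('pics/top0.png')[120:300,170:500]
cv2.imwrite('pics/crop.png',cv2.resize(im,None,fx=2.4,fy=2.4,interpolation=cv2.INTER_CUBIC))
E
```

```text
a T [ 562.3 -377.8   84.7   73.9    2.8   63.4  374. ]
a S [ 549.7 -379.6   69.    54.6  -86.7   61.8  481. ]
b T [ 442.1 -283.5   69.7   43.3   89.    53.7  327. ]
b S [ 444.3 -282.4   70.4   50.3   86.7   51.8  343. ]
c T [ 448.5 -383.    62.    48.   -85.9   73.3  328. ]
c S [ 452.2 -381.7   60.3   52.9  -86.9   71.5  356. ]
d T [ 541.  -273.3   65.8   40.1   86.6   59.6  274. ]
d S [ 545.3 -271.7   64.    44.3   89.1   57.7  338. ]
knob T [ 656.4 -207.7   42.7   14.2  -79.    82.3   72. ]
tallybody [ 659.6 -206.   159.6  122.9   12.8   40.2  703. ]
grip [ 6.754e+02  3.300e+01  5.470e+01  2.860e+01 -4.000e-01  1.658e+02
  1.560e+02]
head [707.2  45.6 142.4  89.4  37.2  66.3 335. ]
trig [662.7  34.9  30.7  30.1  -4.8 138.2  79. ]
tray [467.6 312.9 238.9 208.   86.1  23.6 691. ]
deliv [ 503.7 -339.8  255.8  231.   -89.8   24.   656. ]
platerim [548.1  34.4 263.7 222.5   2.5  17.6 375. ]
green [array([ 312.9, -428.6,   72.5,   44.8,  -86.7,   49.6,  357. ]), array([ 311.9, -314. ,   70.4,   44.9,   -6.9,   49.3,  358. ]), array([ 327.3, -138.4,   70.4,   45.2,  -18.7,   49.5,  344. ])]
knob S [ 661.5 -206.7   40.7   21.   -89.6   80.   128. ]
tallybody [ 659.6 -212.2  185.7  102.1   68.8   38.5  955. ]
grip [681.1  31.3  61.5  32.9   7.8 157.7 246. ]
head [719.6  43.7 143.   76.7  50.5  65.8 595. ]
trig [680.8  32.1  62.5  32.7   5.4 127.9 351. ]
tray [472.6 313.8 238.1 218.6  85.6  20.7 849. ]
deliv [ 507.3 -327.   233.3  208.8    2.3   23.8 1224. ]
platerim [550.   33.2 267.5 219.7   2.4  17.5 366. ]
green [array([ 316.5, -427. ,   70.3,   52.6,  -84.8,   47.2,  346. ]), array([ 316.4, -312.8,   78.2,   43.5,   -6.6,   47.4,  284. ]), array([ 330.7, -136.5,   80. ,   44. ,  -20.2,   47.3,  263. ])]
```

View pics/crop.png

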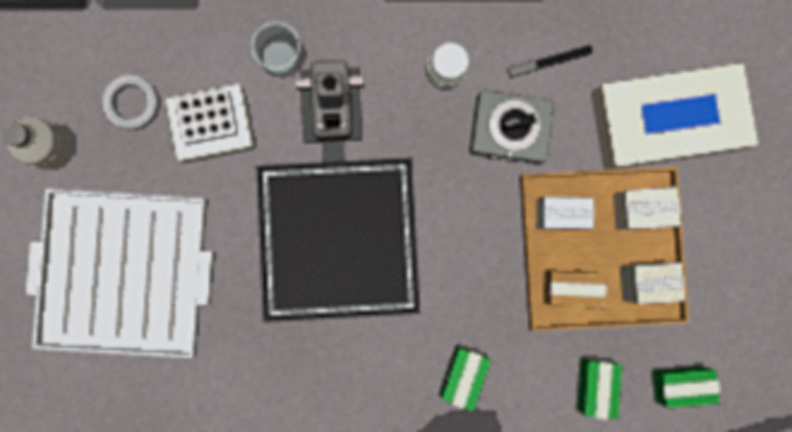

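Call:
carry_out --series "0.028 0.027 0 5; 0.028 0.027 0 5; 0.028 0.027 0 5; 0.028 0.027 0 5; 0.028 0.027 0 5; 0.028 0.027 0 5; 0.028 0.027 0 5; 0.028 0.027 0 5; 0.028 0.027 0 5; 0.028 0.027 0 5; 0.028 0.027 0 5; 0.028 0.027 0 5; 0.028 0.027 0 5; 0.028 0.027 0 5; 0.028 0.027 0 5; 0.028 0.027 0 5; 0.01 0.005 0 4; 0 0 0 0" --jaw 1

```text
time: 3.85
tool_pos: [0.6573, -0.2073, 0.245]
tcp_rot: [-1.995, -2.427, 0.0]
wrist_force: [-0.0, -0.7, 0.1]
width: 1.0
grip_force: 0.0
```

```bash
python3 - <<'E'
from h import *
im,P=wcloud(); cv2.imwrite("pics/w1.png",im)
s=bot.read_state(); print(s["tool_pos"],s["tcp_rot"],s["q"])
R=cv2.Rodrigues(np.array(s["tcp_rot"]))[0]; print("yhead",np.degrees(np.arctan2(R[1,1],R[0,1])))
print("knob",box(P,(.66,-.21),.035,.07,.12)); print("body",box(P,(.66,-.21),.058,.034,.05))
for t in("a","b","c","d"):
    G=dict(a=(.55,-.38),b=(.443,-.283),c=(.45,-.383),d=(.542,-.273))[t];H=dict(a=64,b=54,c=74,d=60)[t]
    print(t,box(P,G,.042,H/1000-.008,H/1000+.008))
E
```

```text
[ 0.65668376 -0.20788018  0.24506137] [-1.99622672e+00 -2.42534032e+00  6.82803125e-04] [-3.42602241e-01  2.90156279e-01  1.57135758e+00 -2.91192940e-04
  1.28058668e+00 -5.36013107e-01]
yhead 11.086404932984506
knob [ 658.  -207.4   41.3   14.2  -80.9   84.3  628. ]
body [ 658.2 -208.   101.    84.7   81.2   41.  5109. ]
a [ 569.1 -396.3   29.1    6.4   89.8   64.1   80. ]
b [ 443.2 -284.5   72.    45.    85.5   54.8 1703. ]
c [ 450.  -376.2   49.2   48.4    4.    74.8  928. ]
d [ 541.6 -273.6   66.1   40.2   88.4   60.8 1842. ]
```

View pics/w1.png

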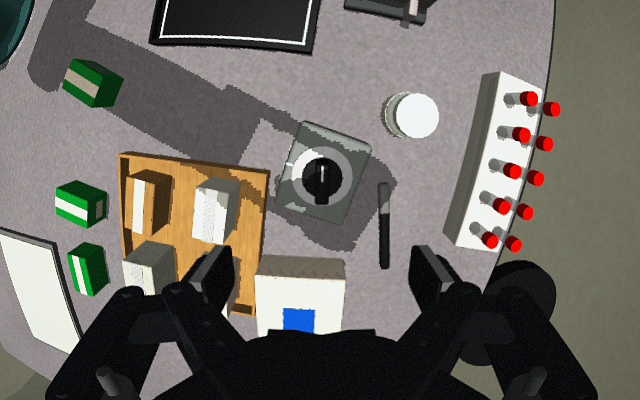

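Call:
carry_out --series "0.001 0 -0.03 -2; 0 0 -0.03 0; 0 0 -0.03 0; 0 0 -0.03 0; 0 0 -0.03 0; 0 0 -0.02 0; 0 0 -0.01 0; 0 0 0 0; 0 0 0 0" --jaw 0

```text
time: 5.03
tool_pos: [0.6584, -0.2086, 0.0663]
tcp_rot: [2.037, 2.389, 0.001]
wrist_force: [-0.7, 0.1, -0.5]
width: 0.499
grip_force: 0.0
```

Call:
carry_out --series "0 0 0 0; 0 0 0 0; 0 0 0 0; 0 0 0 0; 0 0 0 0" --jaw -1 --grip_force 40

```text
time: 5.65
tool_pos: [0.6583, -0.2091, 0.0684]
tcp_rot: [2.036, 2.389, -0.001]
wrist_force: [-4.6, -1.0, 11.2]
width: 0.153
grip_force: 41.9
```

Call:
carry_out --series "0 0 0 8; 0 0 0 8; 0 0 0 8; 0 0 0 8; 0 0 0 0"

```text
time: 6.28
tool_pos: [0.6588, -0.2088, 0.0684]
tcp_rot: [1.297, 2.858, -0.0]
wrist_force: [-3.9, -0.4, 10.1]
width: 0.163
grip_force: 41.8
```

```bash
cat >> h.py <<'E'
def st():
    s=bot.read_state(); R=cv2.Rodrigues(np.array(s["tcp_rot"]))[0]
    print("t",s["time"],"p",np.round(s["tool_pos"],4),"yhead",round(np.degrees(np.arctan2(R[1,1],R[0,1])),1),"q",np.round(s["q"],2),"F",np.round(s["wrist_force"],1),"M",np.round(s["torque"],2),"w",round(s["width"],3),"g",round(s["grip_force"],1))
E
python3 -c "from h import *; st()"
```

```text
t 6.275 p [ 0.6588 -0.2088  0.0684] yhead 41.2 q [-0.34  0.44  1.71 -0.    0.98 -1.06] F [-3.9 -0.4 10.1] M [0.07 0.59 0.05] w 0.163 g 41.8
```

Call:
carry_out --series "0 0 0.004 8; 0 0 0 8; 0 0 0 8; 0 0 0 8; 0 0 0 0"

```text
time: 6.9
tool_pos: [0.659, -0.2083, 0.0686]
tcp_rot: [0.459, 3.105, -0.0]
wrist_force: [5.4, -0.7, -6.6]
width: 0.154
grip_force: 41.5
```

```bash
python3 -c "from h import *; st()"
```

```text
t 6.9 p [ 0.659  -0.2083  0.0686] yhead 73.2 q [-0.34  0.44  1.71  0.    0.98 -1.62] F [ 5.4 -0.7 -6.6] M [-0.08 -0.9   0.05] w 0.154 g 41.5
```

Call:
carry_out --series "0 0 0 6; 0 0 0 6; 0 0 0 6; 0 0 0 0"

```text
time: 7.4
tool_pos: [0.6586, -0.2082, 0.0688]
tcp_rot: [-0.015, 3.139, 0.003]
wrist_force: [5.8, -1.5, -7.1]
width: 0.155
grip_force: 134.5
```

```bash
python3 -c "from h import *; st()"
```

```text
t 7.4 p [ 0.6586 -0.2082  0.0688] yhead 90.6 q [-0.34  0.44  1.71  0.    0.99 -1.93] F [ 5.8 -1.5 -7.1] M [-0.13 -0.8  -3.65] w 0.155 g 134.5
```

Call:
carry_out --series "0 0 0 0; 0 0 0 0; 0 0 0 0; 0 0 0.03 0; 0 0 0.03 0; 0 0 0.03 0; 0 0 0.03 0; -0.02 -0.01 0.03 -10; -0.02 -0.01 0.03 -10; -0.02 -0.01 0 -10; -0.02 -0.01 0 -10; -0.02 -0.01 0 -10; -0.01 -0.01 0 -10; 0 0 0 -10; 0 0 0 -10; 0 0 0 -10; 0 0 0 -3; 0 0 0 0" --jaw 0

```text
time: 9.65
tool_pos: [0.5477, -0.268, 0.2497]
tcp_rot: [2.255, 2.186, -0.0]
wrist_force: [0.5, 0.1, 0.3]
width: 0.5
grip_force: 0.0
```

```bash
cat >> h.py <<'E'
KG=dict(a=(.55,-.38),b=(.443,-.283),c=(.45,-.383),d=(.542,-.273)); KH=dict(a=60,b=50,c=70,d=56)
def comp(P,c,r,z0,z1,m=None):
    """largest connected image blob in the region -> its minAreaRect"""
    M=(np.abs(P[...,0]-c[0])<r)&(np.abs(P[...,1]-c[1])<r)&(P[...,2]>z0)&(P[...,2]<z1)
    if m is not None: M&=m
    n,l,s,_=cv2.connectedComponentsWithStats(M.astype(np.uint8),connectivity=8)
    if n<2: return None
    return box(P,c,r,z0,z1,l==1+np.argmax(s[1:,4]))
E
python3 - <<'E'
from h import *
st(); im,P=wcloud(); cv2.imwrite("pics/w2.png",im)
for k in KG: z=(KH[k]+4)/1000; print(k,comp(P,KG[k],.06,z-.006,z+.007))
print("knob",comp(P,(.658,-.208),.035,.07,.12),"body",comp(P,(.658,-.208),.07,.034,.05))
for n in("top","scene"):
    Q=np.load(n+"0.npy"); b=cv2.imread(f"pics/{n}0.png"); dark=(b.max(-1)<70)
    print(n,"plate",comp(Q,(.55,.03),.12,-.005,.03,dark),"tray",comp(Q,(.47,.315),.14,.012,.04),"bright",comp(Q,(.47,.315),.14,-.01,.04,b.min(-1)>170))
E
```

```text
t 9.65 p [ 0.5477 -0.268   0.2497] yhead -1.8 q [-0.5   0.14  1.74 -0.    1.26 -0.46] F [0.5 0.1 0.3] M [-0.    0.01 -0.01] w 0.5 g 0.0
a [ 545.8 -381.7   69.9   50.1  -87.1   64.9 2200. ]
b [ 442.5 -284.6   71.9   45.5   87.2   54.8 2282. ]
c [ 441.7 -368.6   33.3   30.6    4.8   74.8  398. ]
d [ 541.3 -273.2   65.    40.4   88.8   60.8 2246. ]
knob [ 657.5 -207.9   40.8   14.6   -8.3   84.1  565. ] body [ 657.5 -208.1  100.7   84.4   80.9   40.9 4725. ]
top plate [ 512.2   25.1  176.5  171.7  -87.5    7.4 2856. ] tray [467.6 312.9 238.9 208.   86.1  23.6 690. ] bright [ 469.5  313.3  238.7  209.6   85.4    3.9 3744. ]
scene plate [5.491e+02 1.890e+01 2.400e+02 1.969e+02 1.000e+00 6.400e+00 2.446e+03] tray [472.6 313.8 238.1 218.6  85.6  20.7 849. ] bright [ 457.1  324.7  258.8  253.9   89.4    2.6 2263. ]
```

View pics/w2.png

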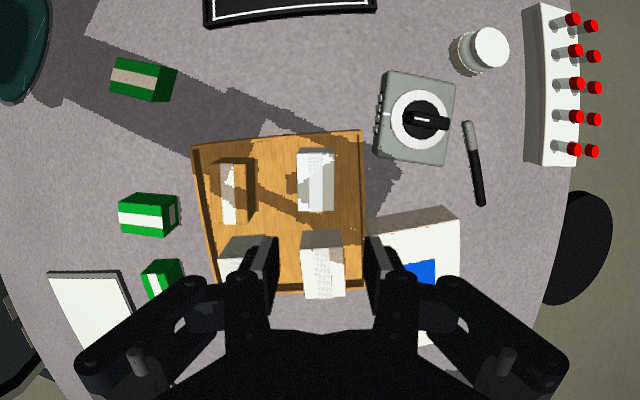

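Call:
carry_out --series "-0.006 -0.005 -0.04 0.5; 0 0 -0.04 0; 0 0 -0.04 0; 0 0 -0.04 0; 0 0 -0.03 0; 0 0 -0.02 0; 0 0 0 0; 0 0 0 0" --jaw 0.4

```text
time: 10.7
tool_pos: [0.5428, -0.2737, 0.0406]
tcp_rot: [2.246, 2.193, 0.001]
wrist_force: [-0.1, -0.7, -0.1]
width: 0.699
grip_force: 0.0
```

Call:
carry_out --series "0 0 0 0; 0 0 0 0; 0 0 0 0; 0 0 0 0; 0 0 0 0" --jaw -1 --grip_force 45

```text
time: 11.32
tool_pos: [0.543, -0.2739, 0.0412]
tcp_rot: [2.246, 2.192, 0.001]
wrist_force: [0.1, 0.4, 6.7]
width: 0.461
grip_force: 47.3
```

Call:
carry_out --series "0 0 0.03 0; 0 0 0.03 0; 0 0 0 0"

```text
time: 11.7
tool_pos: [0.5437, -0.2742, 0.102]
tcp_rot: [2.244, 2.191, 0.003]
wrist_force: [1.0, -0.6, -2.0]
width: 0.468
grip_force: 46.6
```

```bash
python3 - <<'E'
from h import *
st()
c=eyes.get_calibration("top"); K=np.array(c["K"]); R=cv2.Rodrigues(np.array(c["rotation"]))[0]; o=np.array(c["position"])
def ray(u,v,z):
    d=R@np.array([(u-K[0,2])/K[0,0],(v-K[1,2])/K[1,1],1]); return o+d*(z-o[2])/d[2]
X=np.array([ray(170+x/2.4,120+y/2.4,.02) for x,y in((258,166),(410,158),(418,312),(266,320))])
print(X.round(3),X.mean(0))
T=np.load("top0.npy")
m=(abs(T[...,0]-.54)<.125)&(abs(T[...,1]-.03)<.125)&(T[...,2]>.013)&(T[...,2]<.03)
q=T[m]
for f in (lambda q:q[q[:,0]<.645],):
    z=f(q); print([(np.percentile(z[:,i],[0,2,50,98,100])*1000).round() for i in(0,1)])
E
```

```text
t 11.7 p [ 0.5437 -0.2742  0.102 ] yhead -1.4 q [-0.51  0.26  1.89  0.    0.99 -0.48] F [ 1.  -0.6 -2. ] M [ 0.   -0.01  0.03] w 0.468 g 46.6
[[ 0.607  0.129  0.02 ]
 [ 0.616 -0.073  0.02 ]
 [ 0.412 -0.081  0.02 ]
 [ 0.403  0.119  0.02 ]] [0.50926879 0.02338947 0.02      ]
[array([417., 421., 559., 635., 643.]), array([-82., -81.,  19., 137., 152.])]
```

Call:
carry_out --series "0.001 0.025 0 1; 0.001 0.045 0 1; 0.001 0.05 0 1; 0.001 0.05 0 1; 0.001 0.05 0 0; 0.001 0.05 0 0; 0.001 0.05 0 0; 0.001 0.025 0 0; 0 0 0 0; 0 0 0 0"

```text
time: 12.95
tool_pos: [0.5482, 0.072, 0.0979]
tcp_rot: [-2.168, -2.272, 0.003]
wrist_force: [-0.5, 0.8, -2.4]
width: 0.465
grip_force: 46.6
```

```bash
python3 - <<'E'
from h import *
st(); im,P=wcloud(); cv2.imwrite("pics/w3.png",im)
dark=im.max(-1)<70
print(comp(P,(.51,.024),.13,.012,.03)); print(comp(P,(.51,.024),.12,.0,.012,dark)); print("reader",comp(P,(.68,.033),.07,.155,.18))
E
```

```text
t 12.95 p [0.5482 0.072  0.0979] yhead 2.7 q [ 0.09  0.18  2.   -0.    0.97  0.04] F [-0.5  0.8 -2.4] M [-0.03 -0.06  0.01] w 0.465 g 46.6
[5.089e+02 6.050e+01 2.098e+02 1.387e+02 2.600e+00 2.030e+01 4.483e+03]
[5.0910e+02 5.6900e+01 1.8340e+02 1.1920e+02 2.6000e+00 8.8000e+00
 1.9136e+04]
reader [ 689.1   34.8   31.8   31.3  -86.8  164.7 2292. ]
```

View pics/w3.png

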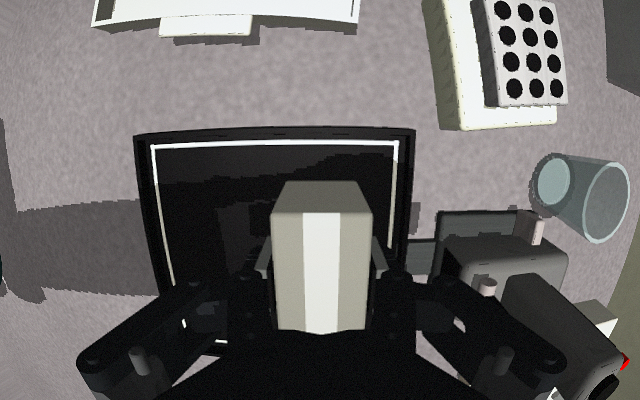

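Call:
carry_out --series "0.002 0 -0.02 0; 0 0 -0.015 0; 0 0 -0.01 0; 0 0 -0.005 0; 0 0 0 0; 0 0 0 0"

```text
time: 13.75
tool_pos: [0.5522, 0.072, 0.0498]
tcp_rot: [2.17, 2.271, 0.001]
wrist_force: [0.3, -0.4, -1.4]
width: 0.459
grip_force: 50.2
```

Call:
carry_out --series "0 0 -0.002 0; 0 0 0 0; 0 0 0 0" --jaw 0.3

```text
time: 14.12
tool_pos: [0.552, 0.072, 0.0477]
tcp_rot: [2.17, 2.271, 0.001]
wrist_force: [-0.5, 0.2, 0.2]
width: 0.652
grip_force: 0.0
```

```bash
python3 -c "from h import *; st()"
```

```text
t 14.125 p [0.552  0.072  0.0477] yhead 2.6 q [ 0.08  0.25  2.03 -0.    0.87  0.04] F [-0.5  0.2  0.2] M [0.03 0.03 0.03] w 0.652 g 0.0
```

Call:
carry_out --series "0 0 0.03 0; 0 0 0.04 0; 0 -0.02 0.03 0; 0 -0.04 0 0; -0.001 -0.055 0 0; -0.001 -0.055 0 0; -0.001 -0.055 0 0; -0.001 -0.055 0 0; -0.001 -0.055 0 0; -0.001 -0.055 0 0; 0 -0.04 0 0; 0 -0.02 0 0; 0 -0.004 0 0; 0 0 0 0; 0 0 0 0" --jaw 0.46

```text
time: 16.0
tool_pos: [0.5459, -0.3805, 0.1472]
tcp_rot: [-2.168, -2.273, -0.0]
wrist_force: [0.1, 0.6, -0.2]
width: 0.731
grip_force: 0.0
```

```bash
python3 - <<'E'
from h import *
st(); im,P=wcloud(); cv2.imwrite("pics/w4.png",im)
for k in "abc": z=(KH[k]+4)/1000; print(k,comp(P,KG[k],.06,z-.006,z+.007))
z=.064;print("d",comp(P,(.552,.071),.06,z-.006,z+.007))
E
```

```text
t 16.0 p [ 0.5459 -0.3805  0.1472] yhead 2.7 q [-0.65  0.32  1.72  0.    1.1  -0.69] F [ 0.1  0.6 -0.2] M [ 0.05 -0.03 -0.01] w 0.731 g 0.0
a [ 546.4 -381.4   68.7   50.5  -87.1   64.8 6164. ]
b [ 443.  -284.4   70.9   44.9   86.8   54.7 4824. ]
c [ 450.2 -383.7   61.4   48.5  -86.4   74.8 4651. ]
d None
```

Call:
carry_out --series "0 -0.001 -0.04 0; 0 0 -0.035 0; 0 0 -0.02 0; 0 0 -0.01 0; 0 0 0 0"

```text
time: 16.68
tool_pos: [0.5458, -0.3829, 0.0422]
tcp_rot: [-2.169, -2.272, 0.0]
wrist_force: [0.2, 0.2, 0.6]
width: 0.728
grip_force: 0.0
```

Call:
carry_out --series "0 0 0 0; 0 0 0 0; 0 0 0 0; 0 0 0 0; 0 0 0 0" --jaw -1

```text
time: 17.3
tool_pos: [0.5467, -0.3839, 0.0438]
tcp_rot: [2.168, 2.27, 0.0]
wrist_force: [0.2, 0.6, 5.8]
width: 0.584
grip_force: 49.2
```

Call:
carry_out --series "0 0 0.03 0; 0 0 0.035 0; 0 0 0 0; 0 0 0 0"

```text
time: 17.8
tool_pos: [0.5448, -0.3825, 0.1059]
tcp_rot: [-2.169, -2.27, 0.0]
wrist_force: [0.1, 0.4, -1.2]
width: 0.58
grip_force: 48.5
```

Call:
carry_out --series "0 0.025 0 0; 0 0.05 0 0; -0.01 0.05 0 0; -0.015 0.05 0 0; -0.015 0.055 0 0; -0.015 0.055 0 0; -0.015 0.055 0 0; -0.01 0.05 0 0; -0.003 0.04 0 0; 0 0.02 0 0; 0 0 0 0; 0 0 0 0"

```text
time: 19.3
tool_pos: [0.4615, 0.0669, 0.1063]
tcp_rot: [-2.168, -2.272, 0.003]
wrist_force: [-0.3, -0.4, -2.3]
width: 0.575
grip_force: 48.5
```

Call:
carry_out --series "0 0 -0.02 0; 0 0 -0.015 0; 0 0 -0.01 0; 0 0 -0.005 0; 0 0 0 0; 0 0 0 0"

```text
time: 20.05
tool_pos: [0.4632, 0.067, 0.0578]
tcp_rot: [2.17, 2.271, 0.001]
wrist_force: [-0.2, 0.2, -2.2]
width: 0.577
grip_force: 48.5
```

Lower 8 mm more, release, go to b (jaw 0.35 for 44 mm).

Call:
carry_out --series "0 0 -0.005 0; 0 0 -0.003 0; 0 0 0 0; 0 0 0 0"

```text
time: 20.55
tool_pos: [0.4627, 0.0669, 0.0493]
tcp_rot: [-2.17, -2.272, 0.0]
wrist_force: [-0.8, 0.0, -1.5]
width: 0.58
grip_force: 48.5
```

Call:
carry_out --series "0 0 0 0; 0 0 0 0; 0 0 0.03 0; 0 0 0.04 0; 0 -0.02 0.03 0; 0 -0.04 0 0; -0.004 -0.055 0 -1; -0.004 -0.055 0 -1; -0.004 -0.055 0 -1; -0.004 -0.055 0 -1; -0.004 -0.04 0 -1; 0 -0.025 0 0; 0 -0.006 0 0; 0 0 0 0; 0 0 0 0" --jaw 0.45

```text
time: 22.42
tool_pos: [0.4427, -0.283, 0.1492]
tcp_rot: [-2.266, -2.176, -0.0]
wrist_force: [-0.8, 0.3, 0.9]
width: 0.722
grip_force: 0.0
```

```bash
python3 - <<'E'
from h import *
st(); im,P=wcloud(); cv2.imwrite("pics/w5.png",im)
for k in "bc": z=(KH[k]+4)/1000; print(k,comp(P,KG[k],.06,z-.006,z+.007))
im,P=cloud("top"); cv2.imwrite("pics/top1.png",im)
z=.064;print("d",comp(P,(.552,.071),.06,z-.006,z+.007))
z=.068;print("a",comp(P,(.463,.067),.06,z-.006,z+.007))
E
```

```text
t 22.425 p [ 0.4427 -0.283   0.1492] yhead -2.3 q [-0.62  0.06  2.02  0.    1.06 -0.58] F [-0.8  0.3  0.9] M [-0.05 -0.03  0.03] w 0.722 g 0.0
b [ 442.6 -284.5   70.4   44.6   86.3   54.8 5072. ]
c [ 449.  -372.2   48.6   38.9    3.1   74.8 2244. ]
d [524.1  93.3  61.5  40.  -89.9  63.5 271. ]
a [461.6  69.1  68.   49.9 -87.1  67.7 365. ]
```

View pics/top1.png

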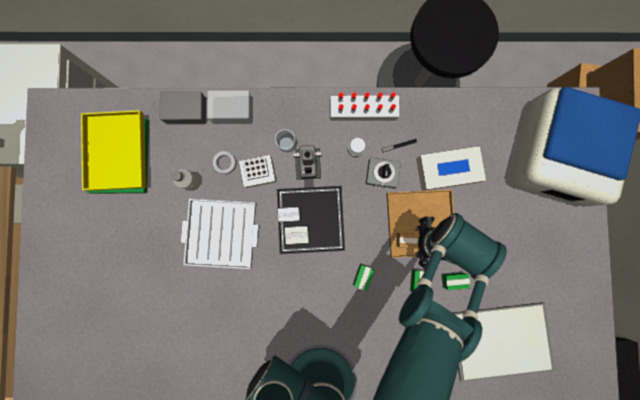

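Call:
carry_out --series "0 -0.0015 -0.04 -1; 0 0 -0.04 0; 0 0 -0.02 0; 0 0 -0.01 0; 0 0 -0.002 0; 0 0 0 0"

```text
time: 23.28
tool_pos: [0.4435, -0.2859, 0.0382]
tcp_rot: [2.285, 2.154, 0.0]
wrist_force: [0.3, -1.0, 0.2]
width: 0.725
grip_force: 0.0
```

Call:
carry_out --series "0 0 0 0; 0 0 0 0; 0 0 0 0; 0 0 0 0; 0 0 0 0" --jaw -1

```text
time: 23.9
tool_pos: [0.4437, -0.2863, 0.0386]
tcp_rot: [2.284, 2.153, 0.001]
wrist_force: [-0.5, 0.7, 6.4]
width: 0.507
grip_force: 47.9
```

Call:
carry_out --series "0 0 0.03 0; 0 0 0.035 0; 0 0 0 0; 0 0 0 0"

```text
time: 24.4
tool_pos: [0.4419, -0.2851, 0.1012]
tcp_rot: [-2.285, -2.154, 0.0]
wrist_force: [-0.0, 0.2, -2.2]
width: 0.508
grip_force: 47.2
```

Call:
carry_out --series "0.01 0.02 0 1; 0.015 0.04 0 1; 0.02 0.045 0 1; 0.02 0.045 0 1; 0.02 0.045 0 1; 0.015 0.04 0 1; 0.01 0.022 0 0; 0.002 0.01 0 0; 0 0 0 0; 0 0 0 0"

```text
time: 25.65
tool_pos: [0.5539, -0.0194, 0.1016]
tcp_rot: [-2.17, -2.27, 0.002]
wrist_force: [0.7, 0.1, -1.6]
width: 0.508
grip_force: 47.2
```

Call:
carry_out --series "0 0 -0.02 0; 0 0 -0.015 0; 0 0 -0.01 0; 0 0 -0.007 0; 0 0 0 0; 0 0 0 0"

```text
time: 26.4
tool_pos: [0.5552, -0.0186, 0.0507]
tcp_rot: [2.17, 2.271, 0.001]
wrist_force: [0.4, -0.6, -2.1]
width: 0.504
grip_force: 47.2
```

Lower 7 mm, release, go above c (0.450, -0.384).

Call:
carry_out --series "0 0 -0.004 0; 0 0 -0.003 0; 0 0 0 0; 0 0 0 0"

```text
time: 26.9
tool_pos: [0.5547, -0.0186, 0.0433]
tcp_rot: [-2.17, -2.272, 0.0]
wrist_force: [0.4, -0.2, -1.4]
width: 0.503
grip_force: 47.2
```

Call:
carry_out --series "0 0 0 0; 0 0 0 0; 0 0 0.03 0; 0 0 0.04 0; -0.005 -0.02 0.03 0; -0.01 -0.04 0.01 0; -0.015 -0.055 0 0; -0.015 -0.055 0 0; -0.015 -0.055 0 0; -0.015 -0.055 0 0; -0.015 -0.04 0 0; -0.01 -0.03 0 1; -0.005 -0.015 0 0; 0 0 0 0; 0 0 0 0" --jaw 0.48

```text
time: 28.78
tool_pos: [0.45, -0.3825, 0.1532]
tcp_rot: [-2.149, -2.291, -0.001]
wrist_force: [-0.1, 0.1, 0.4]
width: 0.744
grip_force: 0.0
```

```bash
python3 - <<'E'
from h import *
st(); im,P=wcloud()
for k in "c": z=(KH[k]+4)/1000; print(k,comp(P,KG[k],.06,z-.006,z+.007))
im,P=cloud("top"); 
z=.064;print("d",comp(P,(.524,.093),.05,z-.006,z+.003))
z=.068;print("a",comp(P,(.463,.067),.05,z-.003,z+.007))
z=.058;print("b",comp(P,(.555,-.018),.06,z-.006,z+.007))
E
```

```text
t 28.775 p [ 0.45   -0.3825  0.1532] yhead 3.6 q [-0.75  0.18  1.88  0.    1.08 -0.81] F [-0.1  0.1  0.4] M [-0.03  0.03 -0.02] w 0.744 g 0.0
c [ 449.9 -383.7   61.1   48.6  -86.2   74.8 5384. ]
d [524.   93.3  61.5  40.   89.8  63.2 257. ]
a [461.6  69.   68.   49.5 -86.7  68.3 319. ]
b [552.7 -17.7  68.3  43.8  89.6  57.5 316. ]
```

Call:
carry_out --series "0 -0.001 -0.04 0; 0 0 -0.035 0; 0 0 -0.02 0; 0 0 -0.01 0; 0 0 0 0"

```text
time: 29.5
tool_pos: [0.4498, -0.3844, 0.0481]
tcp_rot: [-2.149, -2.29, -0.0]
wrist_force: [-0.2, -0.0, 0.1]
width: 0.742
grip_force: 0.0
```

Call:
carry_out --series "0 0 0 0; 0 0 0 0; 0 0 0 0; 0 0 0 0; 0 0 0 0" --jaw -1

```text
time: 30.12
tool_pos: [0.4506, -0.3855, 0.0498]
tcp_rot: [2.148, 2.288, 0.0]
wrist_force: [0.3, 0.7, 6.3]
width: 0.557
grip_force: 47.9
```

Call:
carry_out --series "0 0 0.03 0; 0 0 0.03 0; 0 0 0 0; 0 0 0 0"

```text
time: 30.62
tool_pos: [0.4489, -0.3839, 0.1069]
tcp_rot: [-2.149, -2.289, 0.0]
wrist_force: [-0.6, 0.5, -1.4]
width: 0.559
grip_force: 47.3
```

Call:
carry_out --series "0.002 0.025 0 -1; 0.002 0.045 0 0; 0.002 0.055 0 0; 0.002 0.055 0 0; 0.002 0.055 0 0; 0.002 0.055 0 0; 0.002 0.045 0 0; 0.002 0.02 0 0; 0.001 0.008 0 0; 0 0 0 0; 0 0 0 0"

```text
time: 32.0
tool_pos: [0.4664, -0.0224, 0.1078]
tcp_rot: [-2.171, -2.27, 0.001]
wrist_force: [-0.6, 0.0, -0.9]
width: 0.552
grip_force: 47.3
```

Call:
carry_out --series "0 0 -0.02 0; 0 0 -0.015 0; 0 0 -0.01 0; 0 0 0 0; 0 0 0 0"

```text
time: 32.62
tool_pos: [0.4671, -0.0217, 0.0636]
tcp_rot: [2.17, 2.271, 0.001]
wrist_force: [-0.1, -0.4, -1.0]
width: 0.555
grip_force: 47.3
```

Call:
carry_out --series "0 0 -0.005 0; 0 0 -0.004 0; 0 0 0 0; 0 0 0 0"

```text
time: 33.12
tool_pos: [0.4667, -0.0216, 0.0543]
tcp_rot: [-2.17, -2.272, 0.0]
wrist_force: [-0.5, 0.1, -2.2]
width: 0.557
grip_force: 47.2
```

Call:
carry_out --series "0 0 0 0; 0 0 0 0; 0 0 0.03 0; 0 0 0.04 0; 0 0 0.05 0; 0.02 0.01 0.05 0; 0.03 0.01 0.04 0; 0.03 0.01 0 0; 0.03 0.01 0 0; 0.01 0.01 0 0; 0 0 0 0; 0 0 0 0" --jaw 0.5

```text
time: 34.62
tool_pos: [0.5857, 0.0282, 0.264]
tcp_rot: [-2.169, -2.271, 0.002]
wrist_force: [0.4, 0.1, -0.3]
width: 0.751
grip_force: 0.0
```

```bash
python3 - <<'E'
from h import *
st(); im,P=wcloud(); cv2.imwrite("pics/w6.png",im)
for k,g in dict(a=(.462,.069),b=(.553,-.018),c=(.467,-.022),d=(.524,.093)).items():
    z=(KH[k]+8)/1000; print(k,comp(P,g,.05,z-.003,z+.005))
for z in (.115,.125,.135,.145,.155,.163): print(z,comp(P,(.68,.033),.07,z-.005,z+.005))
print("all",comp(P,(.68,.033),.07,.1,.18))
E
```

```text
t 34.625 p [0.5857 0.0282 0.264 ] yhead 2.6 q [ 0.01  0.09  1.78 -0.    1.28 -0.04] F [ 0.4  0.1 -0.3] M [ 0.04  0.01 -0.02] w 0.751 g 0.0
a [ 463.3   69.2   68.9   51.   -86.5   68.8 2591. ]
b [ 554.2  -17.2   70.1   43.8  -88.    58.9 2206. ]
c [ 466.9  -20.    61.9   48.4  -88.5   78.9 2010. ]
d [ 526.5   93.9   64.9   40.4  -88.    64.8 2177. ]
0.115 [681.2  39.1  36.9  16.7  54.6 114.7 131. ]
0.125 [681.   38.9  36.9  17.2  56.7 125.2 159. ]
0.135 [681.2  38.8  37.   16.7  57.  135.  159. ]
0.145 [654.1  32.1  21.7   9.7 -89.8 148.1 295. ]
0.155 [682.1  39.3  38.5  18.8  52.4 155.5 213. ]
0.163 [688.9  33.6  31.8  28.9 -87.3 165.6 604. ]
all [ 690.7   33.9   32.3   32.     3.2  163.6 2204. ]
```

View pics/w6.png

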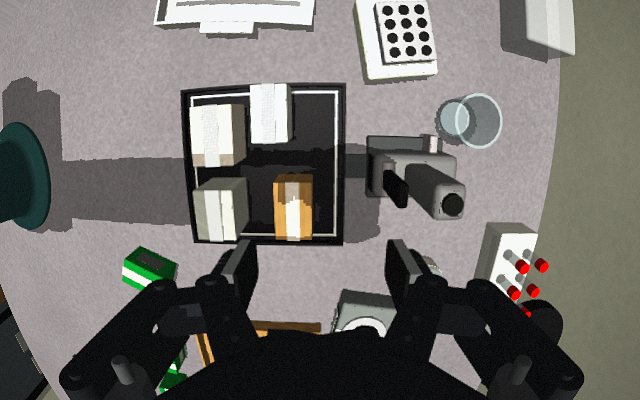

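Call:
carry_out --series "0.02 0.001 0 0; 0.03 0.002 0 0; 0.03 0.002 0 0; 0.017 0 0 0; 0 0 0 0; 0 0 -0.03 0; 0 0 -0.03 0; 0 0 0 0; 0 0 0 0" --jaw 1

```text
time: 35.8
tool_pos: [0.6836, 0.0333, 0.2056]
tcp_rot: [2.17, 2.271, 0.001]
wrist_force: [-0.8, -0.4, -0.0]
width: 0.998
grip_force: 0.0
```

```bash
python3 - <<'E'
from h import *
st(); im,P=wcloud(); cv2.imwrite("pics/w7.png",im)
print(comp(P,(.68,.033),.07,.155,.18),comp(P,(.654,.032),.02,.14,.153))
E
```

```text
t 35.8 p [0.6836 0.0333 0.2056] yhead 2.6 q [ 0.01  0.31  1.62  0.    1.21 -0.03] F [-0.8 -0.4 -0. ] M [-0.05  0.04 -0.04] w 0.998 g 0.0
[ 691.    34.6   31.2   30.9  -86.2  168.1 2543. ] [654.3  32.6  21.3  10.5 -88.8 148.1 506. ]
```

View pics/w7.png

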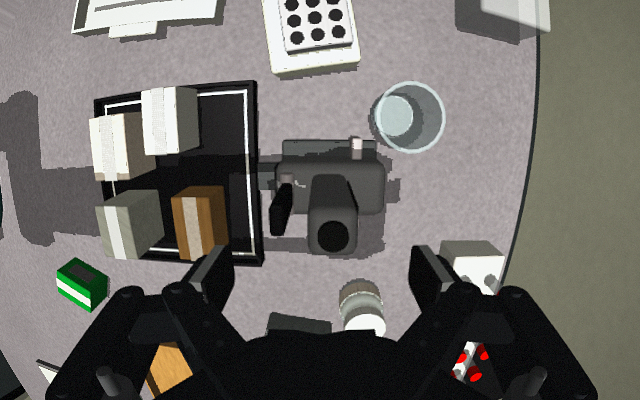

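Call:
carry_out --series "0 0 -0.03 0; 0 0 -0.025 0; 0 0 -0.015 0; 0 0 -0.007 0; 0 0 0 0; 0 0 0 0"

```text
time: 36.6
tool_pos: [0.6846, 0.0334, 0.1286]
tcp_rot: [2.169, 2.271, 0.002]
wrist_force: [0.6, -0.0, 0.6]
width: 1.002
grip_force: 0.0
```

Call:
carry_out --series "0 0 0 0; 0 0 0 0; 0 0 0 0; 0 0 0 0; 0 0 0 0; 0 0 0 0; 0 0 0 0; 0 0 0 0; 0 0 0 0" --jaw -1 --grip_force 35

```text
time: 37.72
tool_pos: [0.6828, 0.0334, 0.1286]
tcp_rot: [-2.169, -2.27, 0.003]
wrist_force: [-2.6, -0.3, 7.2]
width: 0.528
grip_force: 31.3
```

```bash
python3 -c "from h import *; st()"
```

```text
t 37.725 p [0.6828 0.0334 0.1286] yhead 2.6 q [ 0.01  0.37  1.69 -0.    1.08 -0.03] F [-2.6 -0.3  7.2] M [-0.06  1.76  0.  ] w 0.528 g 31.3
```

Call:
carry_out --series "0 0 0 0; 0 0 0 0; 0 0 0 0; 0 0 0 0; 0 0 0 0; 0 0 0 0" --grip_force 45

```text
time: 38.48
tool_pos: [0.6828, 0.0334, 0.1287]
tcp_rot: [-2.169, -2.27, 0.003]
wrist_force: [-2.3, -1.0, 6.9]
width: 0.521
grip_force: 38.8
```

Call:
carry_out --series "0 0 0 0; 0 0 0 0; 0 0 0 0; 0 0 0 0; 0 0 0 0; 0 0 0 0; 0 0 0.03 0; 0 0 0.04 0; 0 0 0.03 0; -0.02 0 0.02 0; -0.03 0 0 0; -0.03 0 0 0; -0.01 0 0 0; 0 0 0 0; 0 0 0 0" --jaw 1

```text
time: 40.35
tool_pos: [0.5946, 0.0334, 0.2474]
tcp_rot: [2.17, 2.271, 0.001]
wrist_force: [0.5, 0.8, -0.7]
width: 1.002
grip_force: 0.0
```

```bash
python3 - <<'E'
from h import *
st(); im,P=wcloud(); cv2.imwrite("pics/w8.png",im)
for k,g in dict(a=(.462,.069),b=(.553,-.018),c=(.467,-.022),d=(.524,.093)).items():
    z=(KH[k]+8)/1000; print(k,comp(P,g,.05,z-.003,z+.005))
print(comp(P,(.654,.032),.025,.14,.153))
print("tray",comp(P,(.47,.313),.14,.012,.04))
E
```

```text
t 40.35 p [0.5946 0.0334 0.2474] yhead 2.6 q [ 0.01  0.11  1.78 -0.    1.25 -0.03] F [ 0.5  0.8 -0.7] M [ 0.04 -0.02  0.02] w 1.002 g 0.0
a [ 463.2   69.3   68.5   50.7  -87.2   68.8 2758. ]
b [ 554.   -16.5   70.1   44.4  -88.4   58.8 2325. ]
c [ 467.2  -20.1   61.    48.4  -88.2   78.9 1987. ]
d [ 526.1   93.5   65.    41.3  -88.3   64.7 2369. ]
[654.4  32.5  21.5  10.6  89.9 148.  354. ]
tray [ 462.5  219.9  209.3   54.2   -5.3   25.1 1777. ]
```

Call:
carry_out --series "-0.01 0.005 0 10; -0.01 0.01 0 10; -0.01 0.01 0 10; -0.01 0.01 0 10; -0.01 0.01 0 10; -0.01 0.01 0 10; -0.009 0.005 0 10; 0 0 -0.02 10; 0 0 -0.04 9.5; 0 0 -0.03 0; 0 0 0 0; 0 0 0 0" --jaw 0.88

```text
time: 41.9
tool_pos: [0.5259, 0.0936, 0.1583]
tcp_rot: [-0.058, 3.14, 0.0]
wrist_force: [-0.1, -0.0, 0.9]
width: 0.939
grip_force: 0.0
```

```bash
python3 - <<'E'
from h import *
st(); im,P=wcloud(); cv2.imwrite("pics/w9.png",im)
for k,g in dict(a=(.462,.069),b=(.553,-.018),c=(.467,-.022),d=(.524,.093)).items():
    z=(KH[k]+8)/1000; print(k,comp(P,g,.05,z-.003,z+.005))
print("tray",comp(P,(.47,.313),.14,.012,.04))
E
```

```text
t 41.9 p [0.5259 0.0936 0.1583] yhead 92.1 q [ 0.13  0.07  2.    0.    1.07 -1.48] F [-0.1 -0.   0.9] M [ 0.02  0.05 -0.03] w 0.939 g 0.0
a [ 462.6   68.8   68.3   50.4  -88.1   68.7 6566. ]
b [ 554.3  -16.9   71.2   44.4  -87.4   58.8 3392. ]
c [ 466.2  -20.    62.    48.2  -87.9   78.8 4564. ]
d [ 526.3   93.6   64.3   40.6  -87.5   64.6 4227. ]
tray [ 469.3  312.7  239.6  209.2   86.1   24.5 7011. ]
```

View pics/w9.png

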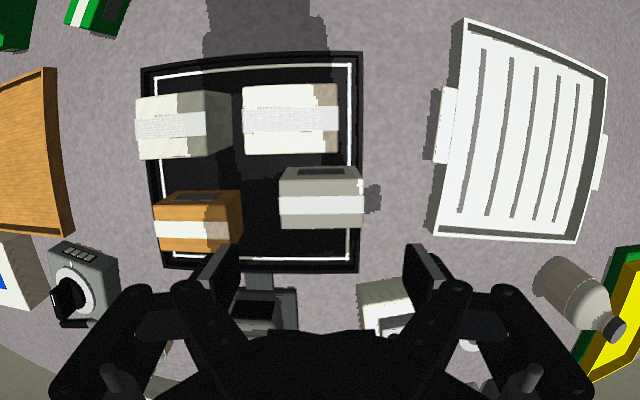

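Call:
carry_out --series "0 0 -0.04 0; 0 0 -0.04 0; 0 0 -0.02 0; 0 0 -0.01 0; 0 0 -0.002 0; 0 0 0 0"

```text
time: 42.7
tool_pos: [0.526, 0.0936, 0.0466]
tcp_rot: [-0.058, 3.139, 0.0]
wrist_force: [-0.1, -0.5, 0.1]
width: 0.941
grip_force: 0.0
```

Call:
carry_out --series "0 0 0 0; 0 0 0 0; 0 0 0 0; 0 0 0 0; 0 0 0 0" --jaw -1

```text
time: 43.32
tool_pos: [0.526, 0.0936, 0.0468]
tcp_rot: [-0.058, 3.138, 0.0]
wrist_force: [-0.1, 0.0, 6.4]
width: 0.744
grip_force: 50.8
```

Call:
carry_out --series "0 0 0.03 0; 0 0 0.03 0; 0 0 0 0; 0 0 0 0"

```text
time: 43.82
tool_pos: [0.5237, 0.0933, 0.1041]
tcp_rot: [0.058, -3.139, 0.0]
wrist_force: [0.7, -0.2, -1.2]
width: 0.745
grip_force: 50.5
```

Call:
carry_out --series "0 0.02 0 -1; -0.001 0.04 0 -1; -0.001 0.045 0 -1; -0.001 0.045 0 -1; -0.001 0.045 0 -1; -0.001 0.04 0 -1; -0.001 0.02 0 0; 0 0.006 0 0; 0 0 0 0; 0 0 0 0"

```text
time: 45.08
tool_pos: [0.5187, 0.353, 0.105]
tcp_rot: [-0.108, -3.139, 0.001]
wrist_force: [-1.1, -0.1, -1.3]
width: 0.738
grip_force: 50.3
```

Call:
carry_out --series "0 0 -0.02 0; 0 0 -0.015 0; 0 0 -0.012 0; 0 0 -0.005 0; 0 0 0 0; 0 0 0 0"

```text
time: 45.82
tool_pos: [0.5192, 0.3548, 0.0538]
tcp_rot: [0.106, 3.139, 0.001]
wrist_force: [0.1, 0.2, -1.6]
width: 0.74
grip_force: 50.4
```

Call:
carry_out --series "0 0 -0.006 0; 0 0 -0.004 0; 0 0 0 0; 0 0 0 0"

```text
time: 46.32
tool_pos: [0.5186, 0.3543, 0.0432]
tcp_rot: [-0.106, -3.14, 0.0]
wrist_force: [0.2, -0.0, -2.3]
width: 0.742
grip_force: 50.5
```

Call:
carry_out --series "0 0 0 0; 0 0 0 0; 0 0 0.03 0; 0 0 0.04 0; 0 0 0.04 0; -0.005 -0.02 0 -9; -0.01 -0.04 0 -9; -0.01 -0.045 0 -9; -0.01 -0.045 0 -9; -0.01 -0.045 0 -9; -0.01 -0.045 0 -9; -0.003 -0.03 0 -9; 0 -0.016 0 -9; 0 0 0 -9; 0 0 0 -2; 0 0 0 0; 0 0 0 0" --jaw 0.86

```text
time: 48.45
tool_pos: [0.4607, 0.0687, 0.1534]
tcp_rot: [2.158, 2.283, 0.0]
wrist_force: [-0.1, 0.5, 0.1]
width: 0.93
grip_force: 0.0
```

```bash
python3 - <<'E'
from h import *
st(); im,P=wcloud(); cv2.imwrite("pics/w10.png",im)
for k,g in dict(a=(.462,.069),b=(.553,-.018),c=(.467,-.022)).items():
    z=(KH[k]+8)/1000; print(k,comp(P,g,.05,z-.003,z+.005))
print("d",comp(P,(.519,.355),.05,.055,.065))
E
```

```text
t 48.45 p [0.4607 0.0687 0.1534] yhead 3.2 q [ 0.09 -0.06  2.13 -0.    1.06  0.04] F [-0.1  0.5  0.1] M [0.03 0.07 0.02] w 0.93 g 0.0
a [ 462.9   68.7   69.3   50.2  -87.1   68.8 5971. ]
b [541.3 -17.4  68.8  18.6 -87.7  58.7 657. ]
c [ 466.1  -14.1   50.9   48.4  -87.1   78.9 2891. ]
d None
```

Call:
carry_out --series "0.002 0 0 0; 0 0 -0.03 0; 0 0 -0.04 0; 0 0 -0.02 0; 0 0 -0.014 0; 0 0 -0.002 0; 0 0 0 0" --jaw 0.48

```text
time: 49.38
tool_pos: [0.4634, 0.0685, 0.0479]
tcp_rot: [2.159, 2.281, 0.001]
wrist_force: [1.4, 1.4, 0.2]
width: 0.74
grip_force: 0.0
```

Call:
carry_out --series "0 0 0 0; 0 0 0 0; 0 0 0 0; 0 0 0 0; 0 0 0 0" --jaw -1

```text
time: 50.0
tool_pos: [0.464, 0.0685, 0.0485]
tcp_rot: [2.159, 2.28, 0.003]
wrist_force: [0.1, -0.1, 6.5]
width: 0.581
grip_force: 48.5
```

Call:
carry_out --series "0 0 0.03 0; 0 0 0.03 0; 0 0 0 0; 0 0 0 0"

```text
time: 50.5
tool_pos: [0.4617, 0.0683, 0.1062]
tcp_rot: [-2.159, -2.28, 0.002]
wrist_force: [-1.0, -0.5, -1.7]
width: 0.579
grip_force: 47.8
```

Call:
carry_out --series "-0.003 0.02 0 -1; -0.005 0.04 0 -1; -0.005 0.045 0 -1; -0.006 0.05 0 -1; -0.006 0.05 0 -1; -0.005 0.045 0 -1; -0.004 0.03 0 -1; 0 0.013 0 0; 0 0 0 0; 0 0 0 0"

```text
time: 51.75
tool_pos: [0.4285, 0.36, 0.1065]
tcp_rot: [2.296, 2.144, -0.003]
wrist_force: [0.0, -0.2, -1.0]
width: 0.581
grip_force: 47.8
```

Call:
carry_out --series "0 0 -0.02 0; 0 0 -0.02 0; 0 0 -0.012 0; 0 0 -0.005 0; 0 0 0 0; 0 0 0 0"

```text
time: 52.5
tool_pos: [0.4293, 0.3618, 0.051]
tcp_rot: [2.295, 2.145, 0.002]
wrist_force: [-0.2, 0.8, -2.5]
width: 0.58
grip_force: 47.8
```

Lower 6 mm, release, go to b (0.554, -0.017).

Call:
carry_out --series "0 0 -0.004 0; 0 0 -0.002 0; 0 0 0 0; 0 0 0 0"

```text
time: 53.0
tool_pos: [0.4288, 0.3616, 0.0445]
tcp_rot: [2.295, 2.145, 0.001]
wrist_force: [-1.2, -0.6, -0.0]
width: 0.578
grip_force: 47.9
```

Call:
carry_out --series "0 0 0 0; 0 0 0 0; 0 0 0.03 0; 0 0 0.04 0; 0.005 -0.02 0.04 0; 0.015 -0.045 0 1; 0.02 -0.055 0 1; 0.02 -0.055 0 1; 0.02 -0.055 0 1; 0.02 -0.055 0 1; 0.015 -0.045 0 1; 0.01 -0.035 0 0; 0 -0.014 0 0; 0 0 0 0; 0 0 0 0" --jaw 0.45

```text
time: 54.88
tool_pos: [0.5532, -0.0165, 0.1541]
tcp_rot: [-2.179, -2.262, -0.0]
wrist_force: [-0.5, 0.6, -0.6]
width: 0.726
grip_force: 0.0
```

```bash
python3 - <<'E'
from h import *
st(); im,P=wcloud()
for k,g in dict(b=(.553,-.018),c=(.467,-.022)).items():
    z=(KH[k]+8)/1000; print(k,comp(P,g,.05,z-.003,z+.005))
im,P=cloud("top")
print("d",comp(P,(.519,.355),.05,.05,.065)); print("a",comp(P,(.429,.362),.05,.055,.07))
E
```

```text
t 54.875 p [ 0.5532 -0.0165  0.1541] yhead 2.2 q [-0.08  0.11  1.96  0.    1.07 -0.11] F [-0.5  0.6 -0.6] M [-0.01 -0.04 -0.01] w 0.726 g 0.0
b [ 554.8  -17.    71.1   44.1  -87.4   58.8 4952. ]
c [ 467.   -19.9   61.7   49.   -87.4   78.8 4592. ]
d [518.2 354.5  65.8  40.   85.9  59.3 282. ]
a [427.9 362.4  69.8  49.7  86.   63.5 386. ]
```

b: down to TCP ≈ 0.042.

Call:
carry_out --series "0.001 0 -0.04 0; 0 0 -0.04 0; 0 0 -0.02 0; 0 0 -0.012 0; 0 0 0 0; 0 0 0 0"

```text
time: 55.72
tool_pos: [0.5557, -0.0174, 0.0434]
tcp_rot: [2.178, 2.262, 0.002]
wrist_force: [0.8, -0.0, 1.2]
width: 0.725
grip_force: 0.0
```

Call:
carry_out --series "0 0 0 0; 0 0 0 0; 0 0 0 0; 0 0 0 0; 0 0 0 0" --jaw -1

```text
time: 56.35
tool_pos: [0.556, -0.0177, 0.0437]
tcp_rot: [2.179, 2.261, 0.003]
wrist_force: [-0.3, 0.5, 5.2]
width: 0.505
grip_force: 48.1
```

Call:
carry_out --series "0 0 0.03 0; 0 0 0.03 0; 0 0 0 0; 0 0 0 0"

```text
time: 56.85
tool_pos: [0.5537, -0.0176, 0.1011]
tcp_rot: [-2.179, -2.261, 0.002]
wrist_force: [-0.0, -0.3, -1.7]
width: 0.503
grip_force: 47.4
```

Call:
carry_out --series "-0.003 0.02 0 -1; -0.006 0.04 0 -1; -0.006 0.045 0 -1; -0.007 0.05 0 -1; -0.007 0.05 0 -1; -0.006 0.04 0 -1; -0.005 0.027 0 0; -0.003 0.01 0 0; 0 0 0 0; 0 0 0 0"

```text
time: 58.1
tool_pos: [0.5115, 0.2632, 0.1016]
tcp_rot: [-2.296, -2.144, 0.002]
wrist_force: [0.5, -0.5, -1.8]
width: 0.504
grip_force: 47.3
```

Call:
carry_out --series "0 0 -0.02 0; 0 0 -0.02 0; 0 0 -0.012 0; 0 0 -0.005 0; 0 0 0 0; 0 0 0 0"

```text
time: 58.85
tool_pos: [0.5123, 0.2648, 0.0459]
tcp_rot: [2.295, 2.145, 0.002]
wrist_force: [0.3, -0.2, -1.0]
width: 0.508
grip_force: 47.3
```

Lower 6 mm, release, go to c (0.467, -0.020).

Call:
carry_out --series "0 0 -0.004 0; 0 0 -0.002 0; 0 0 0 0; 0 0 0 0"

```text
time: 59.35
tool_pos: [0.512, 0.2646, 0.0398]
tcp_rot: [2.295, 2.145, 0.001]
wrist_force: [-1.4, -0.7, 2.6]
width: 0.506
grip_force: 47.7
```

Call:
carry_out --series "0 0 0 0; 0 0 0 0; 0 0 0.03 0; 0 0 0.04 0; 0 -0.02 0.045 0; -0.005 -0.04 0 1; -0.01 -0.05 0 1; -0.01 -0.05 0 1; -0.01 -0.05 0 1; -0.008 -0.045 0 1; -0.002 -0.025 0 1; 0 -0.005 0 0; 0 0 0 0; 0 0 0 0" --jaw 0.48

```text
time: 61.1
tool_pos: [0.4668, -0.0197, 0.1542]
tcp_rot: [-2.179, -2.263, -0.0]
wrist_force: [-0.4, 0.3, -0.5]
width: 0.741
grip_force: 0.0
```

```bash
python3 - <<'E'
from h import *
st(); im,P=wcloud()
for k,g in dict(c=(.467,-.022)).items():
    z=(KH[k]+8)/1000; print(k,comp(P,g,.05,z-.003,z+.005))
im,P=cloud("top")
print("d",comp(P,(.519,.355),.05,.05,.065)); print("a",comp(P,(.429,.362),.05,.055,.07)); print("b",comp(P,(.512,.265),.05,.047,.06))
E
```

```text
t 61.1 p [ 0.4668 -0.0197  0.1542] yhead 2.2 q [-0.1  -0.06  2.13  0.    1.07 -0.13] F [-0.4  0.3 -0.5] M [ 0.01 -0.06 -0.06] w 0.741 g 0.0
c [ 466.7  -19.9   61.4   48.7  -87.    78.8 5509. ]
d [518.2 354.2  65.5  39.9  85.9  59.3 285. ]
a [427.9 362.5  70.7  50.   86.3  63.4 388. ]
b [511.7 265.   71.7  43.2  89.5  53.5 328. ]
```

Call:
carry_out --series "0 0 -0.04 0; 0 0 -0.035 0; 0 0 -0.02 0; 0 0 -0.007 0; 0 0 0 0; 0 0 0 0"

```text
time: 61.95
tool_pos: [0.4678, -0.0205, 0.0534]
tcp_rot: [2.179, 2.261, 0.002]
wrist_force: [-0.1, 0.6, 0.3]
width: 0.742
grip_force: 0.0
```

Call:
carry_out --series "0 0 0 0; 0 0 0 0; 0 0 0 0; 0 0 0 0; 0 0 0 0" --jaw -1

```text
time: 62.58
tool_pos: [0.4679, -0.0207, 0.0535]
tcp_rot: [2.179, 2.261, 0.002]
wrist_force: [-0.5, 0.3, 6.1]
width: 0.552
grip_force: 47.3
```

Call:
carry_out --series "0 0 0.03 0; 0 0 0.03 0; 0 0 0 0; 0 0 0 0"

```text
time: 63.08
tool_pos: [0.4658, -0.0205, 0.1113]
tcp_rot: [-2.179, -2.261, 0.001]
wrist_force: [-0.4, -0.2, -1.5]
width: 0.56
grip_force: 47.1
```

Call:
carry_out --series "-0.003 0.02 0 -1; -0.006 0.04 0 -1; -0.007 0.045 0 -1; -0.007 0.05 0 -1; -0.007 0.05 0 -1; -0.007 0.045 0 -1; -0.005 0.03 0 0; -0.002 0.011 0 0; 0 0 0 0; 0 0 0 0"

```text
time: 64.32
tool_pos: [0.4224, 0.2692, 0.1116]
tcp_rot: [2.296, 2.144, -0.003]
wrist_force: [0.3, -0.4, -1.5]
width: 0.556
grip_force: 47.1
```

Call:
carry_out --series "0 0 -0.02 0; 0 0 -0.02 0; 0 0 -0.012 0; 0 0 -0.004 0; 0 0 0 0; 0 0 0 0"

```text
time: 65.08
tool_pos: [0.4233, 0.2707, 0.057]
tcp_rot: [2.295, 2.145, 0.002]
wrist_force: [-0.0, 0.6, -0.8]
width: 0.559
grip_force: 47.1
```

Lower, release, back off over the plate and check.

Call:
carry_out --series "0 0 -0.005 0; 0 0 -0.002 0; 0 0 0 0; 0 0 0 0"

```text
time: 65.58
tool_pos: [0.4228, 0.2706, 0.0496]
tcp_rot: [2.295, 2.145, 0.001]
wrist_force: [-0.8, 0.1, 1.6]
width: 0.556
grip_force: 47.2
```

Call:
carry_out --series "0 0 0 0; 0 0 0 0; 0 0 0.03 0; 0 0 0.04 0; 0 -0.02 0.045 0; 0.01 -0.04 0.03 0; 0.01 -0.05 0.03 0; 0.01 -0.05 0 0; 0.01 -0.03 0 0; 0 0 0 0; 0 0 0 0" --jaw 0.48

```text
time: 66.95
tool_pos: [0.4624, 0.0807, 0.2241]
tcp_rot: [-2.295, -2.144, 0.0]
wrist_force: [0.1, 0.0, 0.4]
width: 0.743
grip_force: 0.0
```

```bash
python3 - <<'E'
from h import *
st(); im,P=wcloud(); cv2.imwrite("pics/w11.png",im)
S,Q=cloud("scene"); cv2.imwrite("pics/s2.png",S)
im,T=cloud("top"); cv2.imwrite("pics/t2.png",im)
for k,g in dict(a=(.429,.362),b=(.512,.265),c=(.422,.271),d=(.518,.355)).items():
    z=(KH[k]+4)/1000; print(k,comp(T,g,.05,z-.006,z+.005),comp(P,g,.05,z-.003,z+.005))
print("tray",comp(T,(.47,.313),.14,.012,.03),"knob",comp(T,(.658,-.208),.035,.07,.12),"trig",comp(P,(.654,.032),.025,.14,.153))
E
```

```text
t 66.95 p [0.4624 0.0807 0.2241] yhead -3.9 q [ 0.12 -0.12  2.05  0.    1.21  0.19] F [0.1 0.  0.4] M [0.02 0.03 0.05] w 0.743 g 0.0
a [428.  362.1  69.1  49.8  86.3  63.2 377. ] None
b [511.7 264.7  72.1  43.3  89.2  53.6 302. ] [ 5.110e+02  2.451e+02  4.470e+01  3.240e+01 -1.300e+00  5.450e+01
  1.329e+03]
c [420.9 271.9  57.8  48.3  89.6  73.4 306. ] [ 421.9  249.9   48.7   21.6   -8.6   74.5 1030. ]
d [517.2 354.8  65.   39.7  88.6  59.4 270. ] None
tray [467.9 320.1 223.1 208.3  85.9  23.9 492. ] knob [ 655.9 -207.    39.4   14.5  -11.2   83.    69. ] trig [652.9  32.1  21.9  11.3  88.7 147.2 270. ]
```

View pics/s2.png

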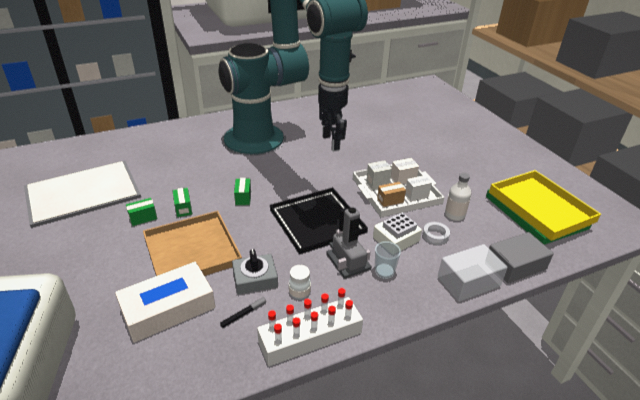

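The scene shows all four kits flat in the white tray around (400,182). The knob is at zero, the trigger is out and nothing else has moved.

```bash
python3 -c "from h import *; print(bot.finish_job())"
```

```text
the job is handed in; nothing more can be done
None
```

The job is handed in at about 67 s: knob reset to zero, all four kits read on the plate with one full trigger squeeze and release, then set flat in the cold tray with nothing else disturbed; the hand-in returned no verdict, so this rests on my own camera and gripper checks.

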